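# Feed a frame bar under the trimmer guard with the push stick

## Robot

A 7-joint arm with a two-finger parallel gripper is mounted at the origin on the work surface. World frame = base frame: x ahead of the robot, y to its left, z up, the work surface at z = 0. Lengths are in m, angles in rad, forces in N, time in s.
With the tool pointing down it reaches from about 0.4 to 0.85 m from the base axis. Payload 4.5 kg.
Tool frame: the origin (TCP) lies midway between the tips of the shut fingers; the grasp point (between the pads) lies 19 mm behind it; x points along the fingers, y is the direction in which the jaws open and shut, and the axes are right-handed (so a half turn about x gives the same grasp; the last joint's range is limited). The gripper opens to 85 mm and grips with 20 to 120 N. Pads are 22 mm wide; open, the fingers measure 114 mm over their backs; the gripper's body (76 mm by 85 mm) begins 54 mm behind the grasp point. The pads swing forward as they close: fully open they stand 13 mm farther back than shut.
Start: joints at [-1.183, 0.689, -0.195, 1.565, 0.157, 0.902, -0.215], TCP at [0.217, 0.586, 0.231] pointing down, gripper open.
Joint ranges: [-3.01, 3.01], [-0.46, 2.08], [-1.47, 1.51], [0.13, 2.56], [-1, 4.14], [0.04, 2.09], [-2.66, 2.66]. Speed limits (rad/s): [2.57, 2.57, 3.14, 3.14, 3.14, 3.14, 3.14].

## Interface

Orientations are given as a unit quaternion [x, y, z, w].
In Python, from rig import sense, snapshot, finish_job gives the robot as it stands.
- The arm moves only by the tool drive_tool, never from a script. Its argument "commands" is a list of rows, each a list of 5 numbers: the shift along the tool's x, y, z in mm, then the turn about the tool's x in degrees, then the opening, from -1 (shut) to 1 (fully open). A call has 1 to 10 rows; each row is the pose to reach, as a shift and turn from the pose commanded when the call began, along the tool's axes at that moment; what a row does not reach only later rows make up. A row lasts 1/10 s, in which the tool goes at most 50 mm and 8.59 degrees, less where a joint would pass 70% of its speed; a pose out of reach is approached as far as the arm can. A call with a gripper value outside its range is refused whole. The fingers move at their own pace and stop on an object; "newtons" is the grip in N (left out, the last holds). Time passes only in rows, so rows that repeat a pose let the fingers close. It gives the time, the measured TCP pose, the force and the opening at its end, in the units of the state.
- sense(): the state, without advancing time (a new reading comes with each control period).
- snapshot(name): name is "side" or "top"; returns a dict with "color" (384x512x3 uint8, red, green, blue), "range_z" (384x512 float32, m along the optical axis (not along the pixel's ray), 0 where there is no reading), "K" (3x3 intrinsics, pixels), "R" (3x3) and "t" (3): a world point X has camera coordinates R X + t. Camera axes: x right, y down, z forward; pixel columns grow to the right and rows downward; lengths in m; the calibration is good to about 2 mm. A picture is of the moment at which its call begins.
- finish_job(): hands the job in, once; it reports no verdict.
The state is a dict: "time_s": time; "joints": joint angles; "dq": joint speeds; "effort": joint torques, N m; "position": TCP position; "tcp_rot": TCP orientation; "ft_force": force on the tool from outside, world axes, zero at the start; "ft_torque": the same for the moment, N m; "grip_width": finger opening in m.
Only numpy, scipy, OpenCV 4.12 (cv2) and the standard library are available. Lean on these libraries where they do the work, as an engineer would, in place of code of your own. Each camera call takes 0.05 s, during which the arm holds its last target. There are 200 camera calls.

## Task

Take the wooden push stick out of its sloping rest by lifting it by its fin straight out of the close-fitting pocket, and use it from behind to push the frame bar along the trimmer's channel and through under the low clear guard until the bar rests against the end stop; never touch the bar with the robot itself. Then draw the stick back out and set it down, without dropping it, upright on its sole on the bare bench, let go, and leave the other things where they stand.

Things in the scene. Friction and masses are not known exactly. Their poses are not given: they have to be found in the camera images.
- rest: Fixed wooden rest, 232 mm wide (y). Its 96 mm long face slopes down 30 deg towards its +x; the face's normal leans 30 deg from vertical towards its +x (away from the robot). Pocket in the face: 192.4 (along y) x 32.4 mm, 20 mm deep, 1.2 mm play round the stick; mouth centred at (13, 0, 50.5) mm. Origin on the bench, z vertical; top edge 75 mm high.
- stick_fin (a point): Centre of the loose push stick's fin. Stick: light wood, about 120 g; sole 30 (x) x 190 (y) x 20 (z) mm, on its middle a fin 14 (x) x 64 (y) x 50 (z) mm. Point is 45 mm above the sole's underside; z points up the fin. In the rest the sole is sunk flush; only the fin stands out, square to the sloping face, long side along the rest's y. Either end may push.
- trimmer: Fixed grey trimmer, channel along its y, feeding to +y. Origin on the bench under the guard's mouth. Channel floor 30 mm above the bench, 44 mm wide between 14 mm high fences, from y=-230 mm to the stop. Clear guard over y=0 to 100 mm: opening 36 mm high above the floor, 44 mm wide (60 above the fences), guard top 72 mm above the bench. Motor, 68 mm high, at its -x side by the guard.
- stop_face (a point): Middle of the end stop's face, at (0, 160, 41) mm in the trimmer's axes, 60 mm beyond the guard's far end. Axes as the trimmer's.
- bar_center (a point): Centre of the loose frame bar, plain light wood, 40 (x) x 120 (y) x 22 (z) mm, about 90 g, lying in the channel before the guard with its length along the channel. When it rests against the stop its centre is 60 mm short of the stop face and its rear end is 40 mm inside the guard.
- brass_box: Bystander: closed brass box 89 x 129 x 66 mm, origin at the centre of its underside. The bench between it and the robot, behind the trimmer's infeed (-y) end, is bare: from x = 0.45 to 0.58 m and y = -0.45 to -0.24 m in the robot's frame.
- decanter: Bystander: glass decanter, 120 mm across its foot, 160 mm high, origin at the centre of its underside.
- brush_mug: Bystander: white mug, 76 mm across, 90 mm high, origin at the centre of its underside.
There are look-alikes about, which are no part of the job. Leave any blue look-alike of the part that bears stick_fin alone. There is more than one size of the rest; the job needs the larger.

How it is judged:
By the outcome, as a careful person would: the job done as asked, in the order asked, and still so for the second after the job is handed in, with the robot touching nothing.
It also fails if it takes over 64 s, if anything falls off the work surface, if the arm or the gripper's body presses on something with over 40 N, if the wrist force passes 120 N, or if a joint passes its speed limit or range.

## Working session

There is one attempt and no reset: what is moved stays moved. The work goes in short steps, Python scripts to look and compute and a tool call to move; the robot and the scene stay as the last step left them, time stands still between calls to the robot, and variables do not carry over. Pictures are saved under pics/ and viewed, about 8 in all and at most 12, crops included, and the job is handed in when it is done.

Besides the shell and the picture viewer there is one more tool, called after "Call:" by a JSON object that holds its "method" and its "body". drive_tool: Moves the arm, as the interface text tells. Its arguments: {"type":"object","properties":{"commands":{"type":"array"},"newtons":{"type":"number"}},"required":["commands"]}

```bash
mkdir -p pics
python3 - <<'E'
from rig import sense,snapshot
import cv2,numpy as np
s=sense();print({k:np.round(v,3).tolist() for k,v in s.items()})
for n in("side","top"):
    d=snapshot(n);cv2.imwrite(f"pics/{n}0.png",cv2.resize(d["color"][:,:,::-1],(800,600)));np.savez(f"{n}0.npz",**d)
    print(n,d["K"].round(1).tolist(),d["R"].round(3).tolist(),d["t"].round(3).tolist(),(-d["R"].T@d["t"]).round(3))
E
```

```text
{'time_s': 0.0, 'joints': [-1.183, 0.69, -0.195, 1.566, 0.157, 0.903, -0.215], 'dq': [0.001, -0.001, 0.001, 0.0, 0.0, -0.004, 0.001], 'effort': [-0.0, -53.96, -1.267, -15.854, 0.009, 0.009, 0.0], 'position': [0.216, 0.586, 0.23], 'tcp_rot': [0.124, 0.696, -0.125, 0.696], 'ft_force': [0.277, 0.377, 0.367], 'ft_torque': [-0.014, 0.011, 0.007], 'grip_width': 0.085}
side [[373.9, 0.0, 256.2], [0.0, 373.9, 188.5], [0.0, 0.0, 1.0]] [[-0.921, -0.389, -0.02], [-0.264, 0.661, -0.702], [0.286, -0.642, -0.712]] [0.528, 0.185, 0.768] [0.315 0.576 0.687]
top [[454.4, 0.0, 259.4], [0.0, 454.4, 193.2], [0.0, 0.0, 1.0]] [[0.024, -0.999, 0.024], [-0.999, -0.025, -0.033], [0.034, -0.024, -0.999]] [-0.006, 0.571, 1.374] [0.525 0.041 1.391]
```

View pics/top0.png

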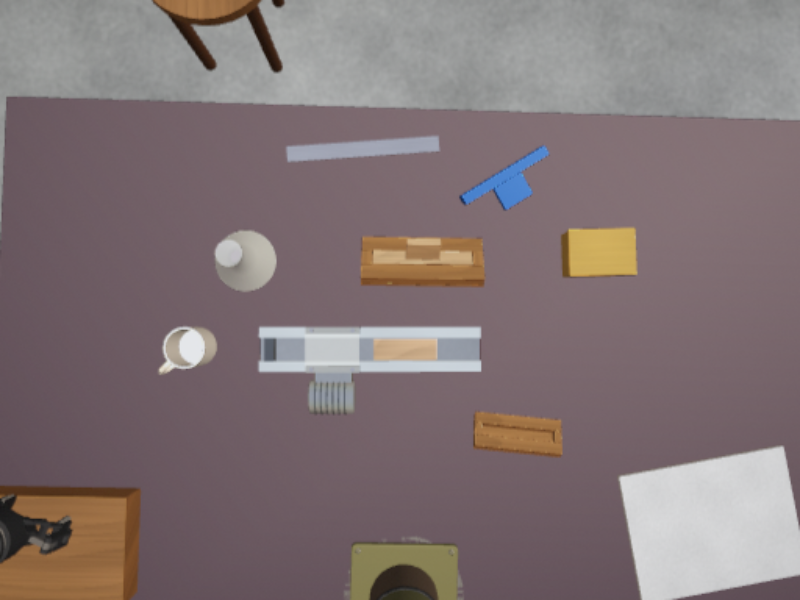

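View pics/side0.png

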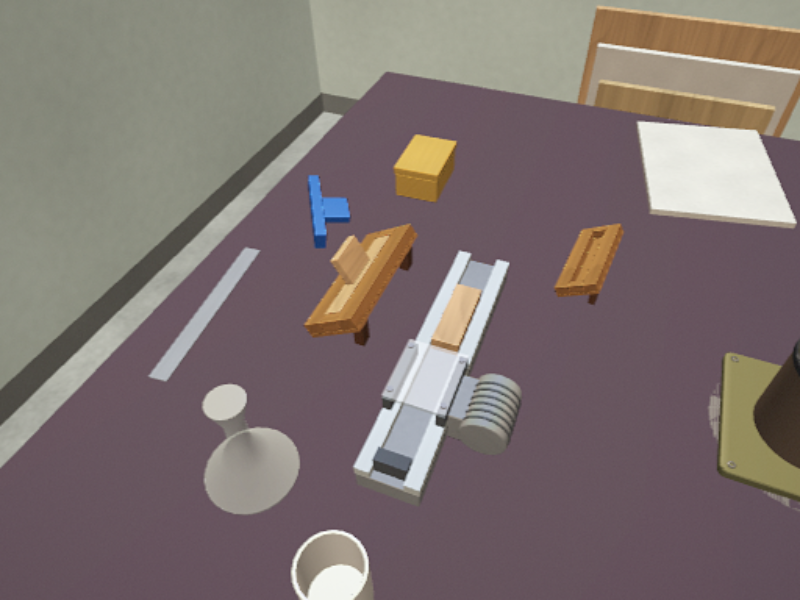

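Top view (800x600): large rest at (423,262) with the light fin at (423,250); trimmer (370,349) feeding left; bar (405,349); brass box (602,252); small rest (518,433); blue look-alike (505,180). The tool always points down, so I'll grip the fin on its two end faces, with the jaws along y.

```bash
cat > h.py <<'E'
import numpy as np,cv2
def cloud(d):
    z=d["range_z"];K=d["K"];v,u=np.indices(z.shape)
    c=np.stack([(u-K[0,2])/K[0,0]*z,(v-K[1,2])/K[1,1]*z,z],-1)
    P=(c-d["t"])@d["R"]; P[z==0]=np.nan; return P
def rays(d,px,h):
    px=np.atleast_2d(px).astype(float);K=d["K"];r=np.c_[(px[:,0]-K[0,2])/K[0,0],(px[:,1]-K[1,2])/K[1,1],np.ones(len(px))]@d["R"]
    o=-d["R"].T@d["t"];return o+r*((h-o[2])/r[:,2])[:,None]
def rect(P,lab=""):
    (c,s,a)=cv2.minAreaRect((P[:,:2]*1000).astype(np.float32))
    print(lab,len(P),"c",np.round(c,1),"size",np.round(s,1),"ang",round(a,2),"z",np.round(np.percentile(P[:,2],[5,50,95])*1000,1));return c,s,a
E
python3 - <<'E'
from h import *
for n in("top","side"):
    d=dict(np.load(n+"0.npz"));P=cloud(d);hsv=cv2.cvtColor(d["color"],cv2.COLOR_RGB2HSV);H,S,V=[hsv[...,i].astype(int) for i in range(3)]
    x,y,z=P[...,0],P[...,1],P[...,2]
    print(n)
    b=(abs(x-.6)<.2)&(abs(y)<.6)
    print("bench z",np.nanmedian(z[b]))
    def blobs(m,lab,mn=25):
        k,l,st,_=cv2.connectedComponentsWithStats(m.astype(np.uint8))
        for i in range(1,k):
            if st[i,4]>=mn: rect(P[l==i],lab)
    up=(z>.01)&(x>.25)&(x<1)&(y>-.5)
    blobs(up&(S>90)&(H<25)&(H>3),"wood/brass")
    blobs(up&(S<60)&(V>100)&(abs(z-.044)<.006)&(y<.35),"fences")
    r=(x>.6)&(x<.8)&(abs(y+.05)<.2)
    blobs(r&(z>.082),"fin top",5)
    blobs((S>40)&(H<25)&(abs(z-.052)<.006)&(x<.58)&(x>.4)&(y>-.16)&(y<.1),"bar")
E
```

```text
top
bench z 0.0005128774147812736
wood/brass 1403 c [ 673.4 -358.7] size [ 89.4 130.6] ang 2.54 z [42.7 65.1 69.8]
wood/brass 2312 c [649.4 -20. ] size [ 96.3 231.7] ang 0.45 z [29.7 58.6 82. ]
wood/brass 1345 c [ 322.5 -211.1] size [168.1  69.7] ang 85.27 z [17.4 29.  52.3]
fences 180 c [641.  312.3] size [61.2 83.5] ang 72.74 z [38.5 43.1 48.9]
fences 175 c [505.6 242.1] size [17.8 83.4] ang 1.38 z [39.9 43.9 47.8]
fences 450 c [513.4 -19.7] size [ 14.9 229. ] ang 1.37 z [39.6 43.6 48.1]
fences 188 c [443.8 240.2] size [18.2 83.8] ang 1.11 z [38.9 43.3 47.3]
fences 534 c [451.3 -21.2] size [ 21.3 228.9] ang 1.25 z [39.5 43.5 47.8]
fences 53 c [420.9 165.8] size [20.7 41.5] ang 1.15 z [44.2 47.6 49.8]
fences 51 c [423.3 123. ] size [17.7 38.3] ang 1.45 z [44.6 48.  49.9]
fin top 157 c [675.3 -20.5] size [20.4 63.4] ang 1.51 z [83.4 91.3 97.7]
bar 533 c [480.4   8.1] size [ 38.5 118.1] ang 1.37 z [47.4 51.4 55.8]
side
bench z 0.0016452965766002219
wood/brass 1220 c [ 668.  -358.4] size [ 89.9 132.7] ang 2.33 z [15.9 65.6 68.9]
wood/brass 2669 c [644.8 -19.9] size [ 96.6 234.2] ang 0.52 z [27.8 60.4 87.2]
wood/brass 1277 c [ 318.6 -210.9] size [170.3  68.7] ang 85.44 z [19.7 32.2 53.5]
wood/brass 112 c [460.2  21.6] size [112.7  36.4] ang 70.52 z [40.5 48.3 53.5]
fences 519 c [509.8 -32.6] size [ 20.9 208.8] ang 1.19 z [43.  45.  47.1]
fences 606 c [446.8 -21.5] size [ 23.1 229.7] ang 1.3 z [42.1 45.1 47. ]
fences 479 c [503.8 233.2] size [ 20.7 104.7] ang 1.0 z [41.8 44.8 46.9]
fences 525 c [440.7 231.5] size [ 22.8 104.6] ang 0.67 z [42.2 44.7 46.8]
fences 139 c [393.2 184.7] size [13.2 78.3] ang 80.73 z [39.1 44.4 49.5]
fences 297 c [623.9 311.9] size [43.2 77.3] ang 24.47 z [38.5 44.2 49.4]
fences 55 c [668.6 334.9] size [14.7 47.9] ang 36.81 z [38.6 44.3 49.7]
fin top 192 c [672.4 -20. ] size [21.1 64.6] ang 1.23 z [83.6 92.2 97.1]
bar 707 c [477.5   7.8] size [ 40.6 122.1] ang 1.09 z [50.2 52.9 54.7]
```

Call:
{"method": "drive_tool", "body": {"commands": [[0, -412, 632, -20.9, 1], [0, -412, 632, -20.9, 1], [0, -412, 632, -20.9, 1], [0, -412, 632, -20.9, 1], [0, -412, 632, -20.9, 1], [0, -412, 632, -20.9, 1], [0, -412, 632, -20.9, 1], [0, -412, 632, -20.9, 1], [0, -412, 632, -20.9, 1], [0, -412, 632, -20.9, 1]]}}

```text
time_s: 1.1
position: [0.5156, 0.1831, 0.2311]
tcp_rot: [-0.004, 0.707, 0.004, 0.707]
ft_force: [1.2, 0.8, 0.1]
grip_width: 0.0856
```

Call:
{"method": "drive_tool", "body": {"commands": [[0, -204, 148, 0, 1], [0, -204, 148, 0, 1], [0, -204, 148, 0, 1], [40, -204, 148, 0, 1], [80, -204, 148, 0, 1], [80, -204, 148, 0, 1], [80, -204, 148, 0, 1], [80, -204, 148, 0, 1]]}}

```text
time_s: 1.9
position: [0.6645, -0.017, 0.1505]
tcp_rot: [-0.003, 0.708, 0.004, 0.706]
ft_force: [0.2, 0.7, 0.5]
grip_width: 0.0856
```

Run:
```python
from h import *
from rig import sense,snapshot
s=sense();print(np.round(s["position"],4),np.round(s["tcp_rot"],4),np.round(s["joints"],2))
d=snapshot("side");np.savez("side1.npz",**d)
cv2.imwrite("pics/side1.png",cv2.resize(d["color"][90:250,150:310,::-1],(600,600),interpolation=cv2.INTER_CUBIC))
```

```text
[ 0.6645 -0.017   0.1505] [-0.0034  0.7078  0.004   0.7064] [ 0.13  0.85 -0.34  1.5   0.34  0.85  1.25]
```

View pics/side1.png

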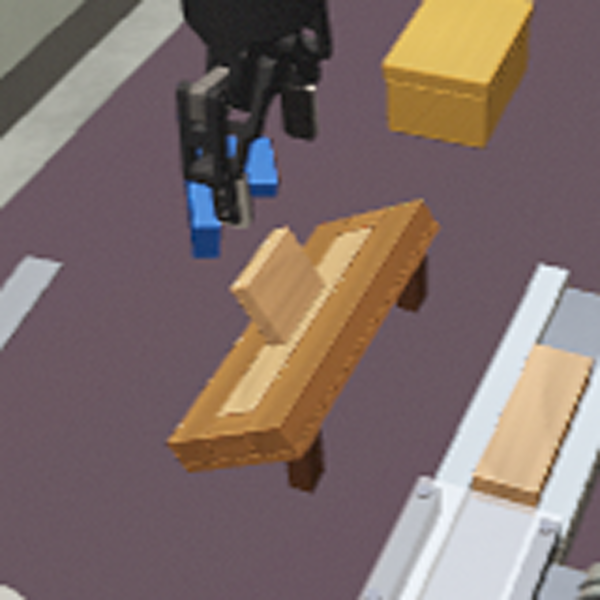

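The side crop shows the open fingers (235,200)/(300,110) above the fin (280,285), clear of the blue look-alike. I'll descend and check force and pose before closing.

Call:
{"method": "drive_tool", "body": {"commands": [[20, -3, 3, 0, 1], [50, -3, 3, 0, 1], [70, -3, 3, 0, 1], [80, -3, 3, 0, 1], [90, -3, 3, 0, 1], [100, -3, 3, 0, 1], [100, -3, 3, 0, 1], [100, -3, 3, 0, 1]], "newtons": 30}}

```text
time_s: 2.75
position: [0.6685, -0.0201, 0.0518]
tcp_rot: [-0.004, 0.707, 0.004, 0.707]
ft_force: [0.1, -0.7, 0.3]
grip_width: 0.0854
```

Run:
```python
from h import *
from rig import sense,snapshot
s=sense();print(np.round(s["position"],4),np.round(s["ft_force"],2))
a=snapshot("side")["color"][70:230,130:290,::-1];b=snapshot("top")["color"][110:210,220:320,::-1]
cv2.imwrite("pics/c2.png",np.hstack([cv2.resize(i,(400,400),interpolation=cv2.INTER_CUBIC) for i in(a,b)]))
```

```text
[ 0.6685 -0.0201  0.0518] [ 0.09 -0.73  0.27]
```

View pics/c2.png

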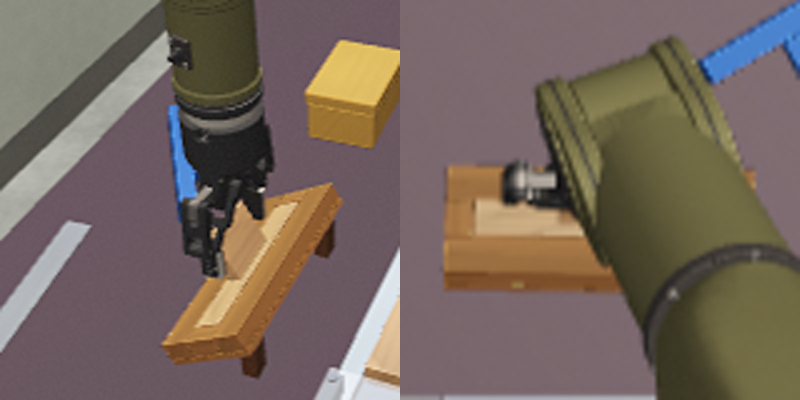

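The side half shows the fin (245,240) between the two fingers (215,265)/(265,210), with the tips above the face. I'll close the gripper.

Call:
{"method": "drive_tool", "body": {"commands": [[0, 0, 0, 0, 0.2], [0, 0, 0, 0, 0.2], [0, 0, 0, 0, 0.2], [0, 0, 0, 0, 0.2], [0, 0, 0, 0, 0.2], [0, 0, 0, 0, 0.2]], "newtons": 40}}

```text
time_s: 3.45
position: [0.6685, -0.0202, 0.052]
tcp_rot: [-0.004, 0.707, 0.004, 0.707]
ft_force: [-1.1, 0.6, 6.4]
grip_width: 0.0636
```

Call:
{"method": "drive_tool", "body": {"commands": [[-3, 0, 1.7, 0, 0.2], [-6, 0, 3.5, 0, 0.2], [-9, 0, 5.2, 0, 0.2], [-12, 0, 6.9, 0, 0.2], [-15, 0, 8.7, 0, 0.2], [-18, 0, 10.4, 0, 0.2], [-22, 0, 12.7, 0, 0.2], [-26, 0, 15, 0, 0.2], [-30, 0, 17.3, 0, 0.2], [-35, 0, 20.2, 0, 0.2]]}}

```text
time_s: 4.45
position: [0.6884, -0.02, 0.0866]
tcp_rot: [-0.004, 0.707, 0.004, 0.707]
ft_force: [0.0, 0.9, -0.5]
grip_width: 0.0635
```

Run:
```python
from h import *
from rig import sense,snapshot
s=sense();print(np.round(s["position"],4),np.round(s["ft_force"],2),s["grip_width"])
a=snapshot("side")["color"][70:230,130:290,::-1]
cv2.imwrite("pics/c3.png",cv2.resize(a,(560,560),interpolation=cv2.INTER_CUBIC))
```

```text
[ 0.6884 -0.02    0.0866] [ 0.01  0.93 -0.51] 0.06350666382535283
```

View pics/c3.png

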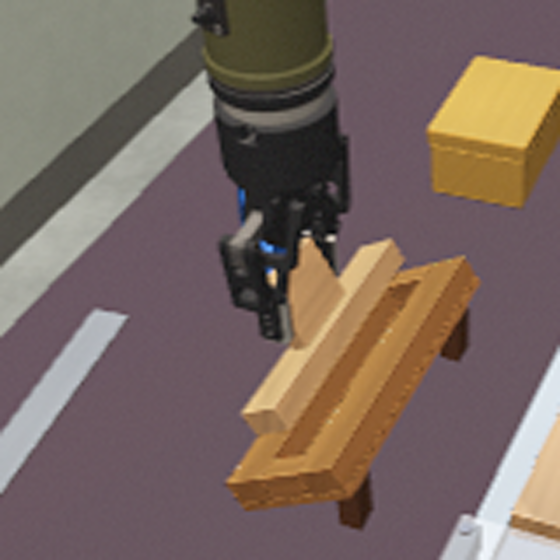

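The stick is clear of the pocket and still held tilted at 30°. I'll carry it above everything to the bare bench, to be levelled by pressing against the bench.

Call:
{"method": "drive_tool", "body": {"commands": [[-40, 0, 5, 0, 0.2], [-80, 0, 5, 0, 0.2], [-80, -40, -20, 0, 0.2], [-80, -80, -40, 0, 0.2], [-80, -125, -60, 0, 0.2], [-80, -170, -80, 0, 0.2], [-80, -215, -105, 0, 0.2], [-80, -260, -130, 0, 0.2], [-80, -300, -150, 0, 0.2], [-80, -323, -161, 0, 0.2]]}}

```text
time_s: 5.5
position: [0.5271, -0.3508, 0.1662]
tcp_rot: [-0.003, 0.708, 0.0, 0.706]
ft_force: [0.1, -0.3, -0.6]
grip_width: 0.0634
```

Call:
{"method": "drive_tool", "body": {"commands": [[0, 0, 0, 0, 0.2], [20, 0, 0, 0, 0.2], [40, 0, 0, 0, 0.2], [60, 0, 0, 0, 0.2], [80, 0, 0, 0, 0.2], [90, 0, 0, 0, 0.2], [95, 0, 0, 0, 0.2], [100, 0, 0, 0, 0.2], [105, 0, 0, 0, 0.2], [110, 0, 0, 0, 0.2]]}}

```text
time_s: 6.5
position: [0.5314, -0.345, 0.0566]
tcp_rot: [-0.004, 0.707, 0.004, 0.708]
ft_force: [0.7, 0.4, -1.7]
grip_width: 0.0634
```

```bash
cat > look.py <<'E'
from h import *
from rig import sense,snapshot
import sys
s=sense();print(np.round(s["position"],4),np.round(s["tcp_rot"],3),np.round(s["ft_force"],2),np.round(s["ft_torque"],2),s["grip_width"])
d=snapshot("side");np.savez("last.npz",**d)
P=cloud(d);x,y,z=P[...,0],P[...,1],P[...,2]
hsv=cv2.cvtColor(d["color"],cv2.COLOR_RGB2HSV)
m=(hsv[...,1]>60)&(hsv[...,0]<22)&(hsv[...,0]>4)&(hsv[...,2]>110)&(x>.42)&(x<.6)&(y<-.2)&(y>-.5)&(z>.003)
k,l,st,_=cv2.connectedComponentsWithStats(m.astype(np.uint8))
for i in range(1,k):
    if st[i,4]>15: rect(P[l==i],"stick part")
E
python3 look.py
python3 - <<'E'
import numpy as np,cv2
c=np.load("last.npz")["color"];cv2.imwrite("pics/c4.png",cv2.resize(c[20:180,220:420,::-1],(800,600)))
E
```

```text
[ 0.5314 -0.345   0.0566] [-0.004  0.707  0.004  0.708] [ 0.67  0.36 -1.71] [-0.04 -0.02  0.  ] 0.06341816518232424
stick part 542 c [ 510.  -345.5] size [ 35.  197.6] ang 0.43 z [46.3 57.8 80.2]
```

View pics/c4.png

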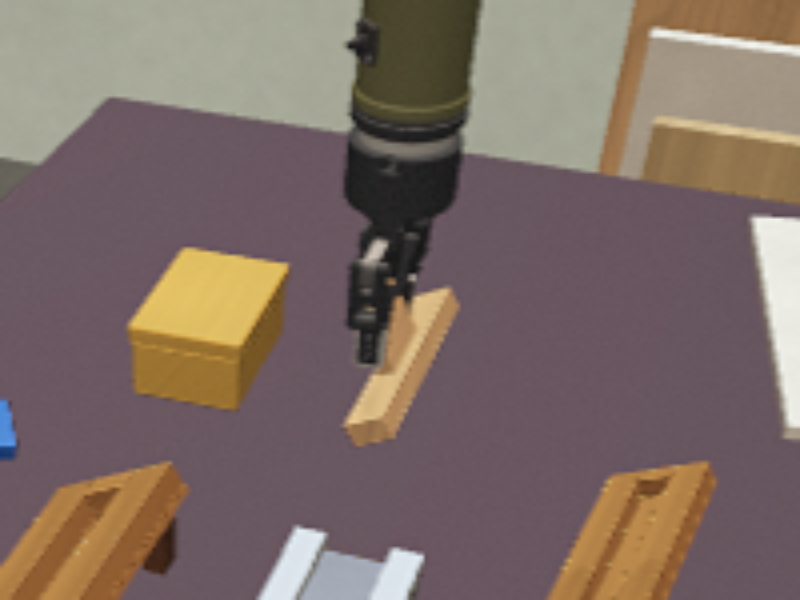

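Call:
{"method": "drive_tool", "body": {"commands": [[10, 0, 0, 0, 0.2], [20, 0, 0, 0, 0.2], [26, 0, 0, 0, 0.2], [29, 0, 0, 0, 0.2], [31, 0, 0, 0, 0.2], [32, 0, 0, 0, 0.2], [33, 0, 0, 0, 0.2], [33, 0, 0, 0, 0.2]], "newtons": 25}}

```text
time_s: 7.35
position: [0.5317, -0.3444, 0.026]
tcp_rot: [-0.004, 0.707, 0.004, 0.708]
ft_force: [-3.9, 3.2, 18.6]
grip_width: 0.0635
```

Call:
{"method": "drive_tool", "body": {"commands": [[0, 0, -2, 0, 0.2], [0, 0, -4, 0, 0.2], [0, 0, -6, 0, 0.2], [0, 0, -8, 0, 0.2], [0, 0, -10, 0, 0.2], [0, 0, -12, 0, 0.2], [0, 0, -12, 0, 0.2]], "newtons": 20}}

```text
time_s: 8.05
position: [0.5252, -0.345, 0.0263]
tcp_rot: [-0.005, 0.703, 0.004, 0.712]
ft_force: [4.7, -0.2, 9.1]
grip_width: 0.0635
```

```bash
python3 look.py
python3 - <<'E'
import numpy as np,cv2
c=np.load("last.npz")["color"];cv2.imwrite("pics/c5.png",cv2.resize(c[60:150,270:370,::-1],(600,540),interpolation=cv2.INTER_CUBIC))
E
```

```text
[ 0.5252 -0.345   0.0263] [-0.005  0.703  0.004  0.712] [ 4.7  -0.21  9.08] [ 0.47 -1.06 -0.11] 0.06346606286688615
stick part 533 c [ 505.3 -344.9] size [ 39.8 193.6] ang 0.27 z [16.6 27.6 49.5]
```

View pics/c5.png

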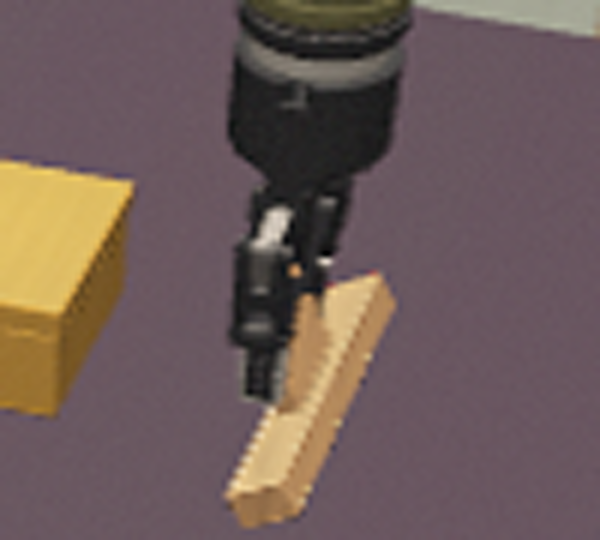

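Call:
{"method": "drive_tool", "body": {"commands": [[0, 0, -3, 0, 0.2], [0, 0, -6, 0, 0.2], [0, 0, -9, 0, 0.2], [0, 0, -12, 0, 0.2], [0, 0, -15, 0, 0.2], [0, 0, -18, 0, 0.2], [0, 0, -18, 0, 0.2]]}}

```text
time_s: 8.8
position: [0.5071, -0.3455, 0.0263]
tcp_rot: [-0.005, 0.703, 0.003, 0.711]
ft_force: [4.5, 1.5, 11.9]
grip_width: 0.0635
```

```bash
cat >> look.py <<'E'
# sole top away from fin: two end segments; plane tilt by histogram of fitted local normals
e=m&((abs(y+.345+(0))>.045))
Q=P[e]
best=None
rng=np.random.default_rng(0)
for _ in range(300):
    a,b,c=Q[rng.choice(len(Q),3,replace=False)];n=np.cross(b-a,c-a);L=np.linalg.norm(n)
    if L<2e-4: continue
    n/=L;n*=np.sign(n[2]);
    if n[2]<.7: continue
    k=(abs((Q-a)@n)<.0015).sum()
    if best is None or k>best[0]: best=(k,n)
print("plane",len(Q),best[0],best[1].round(3),"tilt deg about y",np.degrees(np.arctan2(best[1][0],best[1][2])).round(1))
E
python3 look.py
```

```text
[ 0.5071 -0.3455  0.0263] [-0.005  0.703  0.003  0.711] [ 4.46  1.52 11.87] [ 0.44 -1.02 -0.08] 0.06347133121618502
stick part 534 c [ 488.4 -345.3] size [ 41.4 194.1] ang 0.5 z [15.6 27.5 47.8]
plane 286 138 [0.486 0.005 0.874] tilt deg about y 29.1
```

Dragging only slips (friction about 0.38) and the tilt stays at 29°. I'll use the trimmer's fixed outer +x side wall, before the guard, as a squaring fence. Pushing the sole's side against it will pivot the stick upright in the pads.

Call:
{"method": "drive_tool", "body": {"commands": [[-50, 0, 0, 0, 0.2], [-95, 0, 10, 0, 0.2], [-105, 40, 40, -1, 0.2], [-105, 85, 76, -1, 0.2], [-105, 130, 76, -1, 0.2], [-105, 175, 76, -1, 0.2], [-105, 220, 76, -1, 0.2], [-105, 265, 76, -1, 0.2], [-105, 300, 76, -1, 0.2], [-105, 304, 76, -1, 0.2]], "newtons": 30}}

```text
time_s: 9.85
position: [0.5738, -0.0323, 0.1287]
tcp_rot: [-0.012, 0.707, 0.015, 0.707]
ft_force: [0.2, 0.6, -1.6]
grip_width: 0.0636
```

Call:
{"method": "drive_tool", "body": {"commands": [[0, 0, 0, 0, 0.2], [0, 0, 0, 0, 0.2], [20, 0, 0, 0, 0.2], [40, 0, 0, 0, 0.2]]}}

```text
time_s: 10.25
position: [0.5742, -0.0431, 0.0882]
tcp_rot: [-0.009, 0.706, 0.008, 0.708]
ft_force: [0.7, -0.6, -1.8]
grip_width: 0.0637
```

Run:
```python
from h import *
from rig import sense,snapshot
s=sense();print(np.round(s["position"],4),np.round(s["tcp_rot"],3),np.round(s["ft_force"],2))
d=snapshot("side");np.savez("last.npz",**d)
P=cloud(d);x,y,z=P[...,0],P[...,1],P[...,2]
# trimmer outer edge z>40mm & low sat, side of stick
S=cv2.cvtColor(d["color"],cv2.COLOR_RGB2HSV)[...,1]
for a in (-.12,-.05,0,.04):
    q=(abs(y-a)<.004)&(abs(z-.044)<.004)&(S<60)&(x>.42)&(x<.56)
    print(a,q.sum(),np.round([x[q].min(),x[q].max()],3) if q.any() else "")
cv2.imwrite("pics/c6.png",cv2.resize(d["color"][60:260,180:380,::-1],(600,600)))
```

```text
[ 0.5742 -0.0431  0.0882] [-0.009  0.706  0.008  0.708] [ 0.72 -0.57 -1.81]
-0.12 32 [0.438 0.521]
-0.05 42 [0.436 0.52 ]
0 46 [0.435 0.519]
0.04 45 [0.434 0.518]
```

View pics/c6.png

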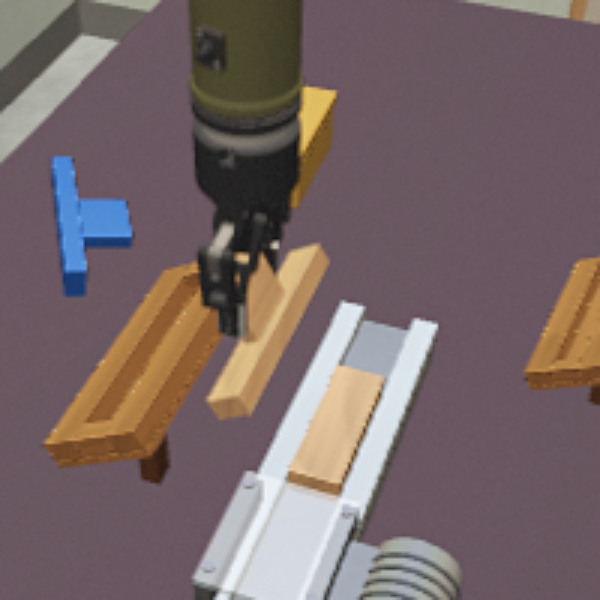

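The stick is above the gap between rest and trimmer, before the guard. I'll lower it and push it against the wall.

Call:
{"method": "drive_tool", "body": {"commands": [[20, 0, 0, 0, 0.2], [40, 0, 0, 0, 0.2], [50, 0, 0, 0, 0.2], [50, 0, -4, 0, 0.2], [50, 0, -8, 0, 0.2], [50, 0, -12, 0, 0.2], [50, 0, -15, 0, 0.2], [50, 0, -18, 0, 0.2], [50, 0, -21, 0, 0.2], [50, 0, -24, 0, 0.2]], "newtons": 20}}

```text
time_s: 11.3
position: [0.5582, -0.041, 0.0406]
tcp_rot: [-0.009, 0.701, 0.01, 0.713]
ft_force: [12.0, -3.1, 2.4]
grip_width: 0.0636
```

Call:
{"method": "drive_tool", "body": {"commands": [[0, 0, -2, 0, 0.2], [0, 0, -4, 0, 0.2], [0, 0, -6, 0, 0.2], [0, 0, -8, 0, 0.2], [0, 0, -8, 0, 0.2]]}}

```text
time_s: 11.8
position: [0.555, -0.0409, 0.0423]
tcp_rot: [-0.009, 0.697, 0.01, 0.716]
ft_force: [16.5, -2.9, 4.8]
grip_width: 0.0633
```

```bash
cat > tilt.py <<'E'
from h import *
from rig import sense,snapshot
s=sense();print(np.round(s["position"],4),np.round(s["tcp_rot"],3),np.round(s["ft_force"],2),np.round(s["ft_torque"],2),round(s["grip_width"],4))
d=snapshot("side");np.savez("last.npz",**d)
P=cloud(d);x,y,z=P[...,0],P[...,1],P[...,2]
X,Y,Z=s["position"]
hsv=cv2.cvtColor(d["color"],cv2.COLOR_RGB2HSV)
m=(hsv[...,1]>50)&(hsv[...,0]<25)&(hsv[...,0]>4)&(hsv[...,2]>120)&(abs(x-X+.015)<.045)&(abs(y-Y)<.1)&(abs(y-Y)>.045)&(z>Z-.03)&(z<Z+.05)
Q=P[m];rng=np.random.default_rng(0);best=(0,None)
for _ in range(600):
    a,b,c=Q[rng.choice(len(Q),3,replace=False)];n=np.cross(b-a,c-a);L=np.linalg.norm(n)
    if L<2e-4: continue
    n/=L;n*=np.sign(n[2])
    if n[2]<.75: continue
    k=abs((Q-a)@n)<.0015
    if k.sum()>best[0]: best=(k.sum(),n,Q[k])
print("n",len(Q),best[0],best[1].round(3),"tilt",np.degrees(np.arctan2(best[1][0],best[1][2])).round(1),"roll",np.degrees(np.arctan2(best[1][1],best[1][2])).round(1))
rect(best[2],"sole top")
E
python3 tilt.py
```

```text
[ 0.555  -0.0409  0.0423] [-0.009  0.697  0.01   0.716] [16.54 -2.86  4.82] [-0.55 -3.65 -0.08] 0.0633
n 394 237 [0.44  0.014 0.898] tilt 26.1 roll 0.9
sole top 237 c [540.6 -41.9] size [ 28.2 190.7] ang 0.65 z [35.4 41.6 46.9]
```

Call:
{"method": "drive_tool", "body": {"commands": [[2, 0, -3, 0, 0.2], [2, 0, -6, 0, 0.2], [2, 0, -9, 0, 0.2], [2, 0, -12, 0, 0.2], [2, 0, -12, 0, 0.2]]}}

```text
time_s: 12.35
position: [0.5399, -0.0403, 0.0395]
tcp_rot: [-0.009, 0.699, 0.011, 0.714]
ft_force: [11.6, -0.8, 4.9]
grip_width: 0.0635
```

```bash
python3 tilt.py
```

```text
[ 0.5399 -0.0403  0.0395] [-0.009  0.699  0.011  0.714] [11.6  -0.81  4.94] [-0.08 -2.71 -0.06] 0.0635
n 429 266 [0.29  0.    0.957] tilt 16.9 roll 0.0
sole top 266 c [514.9 -38. ] size [194.6  70.8] ang 89.36 z [35.  39.6 54.2]
```

Call:
{"method": "drive_tool", "body": {"commands": [[1, 0, -3, 0, 0.2], [1, 0, -6, 0, 0.2], [1, 0, -9, 0, 0.2], [1, 0, -10, 0, 0.2], [1, 0, -10, 0, 0.2]]}}

```text
time_s: 12.9
position: [0.5291, -0.0404, 0.0381]
tcp_rot: [-0.009, 0.7, 0.011, 0.714]
ft_force: [10.5, 0.3, 5.5]
grip_width: 0.0633
```

```bash
sed -i 's/(abs(x-X+.015)<.045)/(x>.523)\&(x<X+.03)/' tilt.py; python3 tilt.py
```

```text
[ 0.5291 -0.0404  0.0381] [-0.009  0.7    0.011  0.714] [10.55  0.26  5.52] [-0.06 -2.52  0.04] 0.0633
n 222 147 [ 0.036 -0.002  0.999] tilt 2.1 roll -0.1
sole top 147 c [537.1 -37.6] size [ 24.7 184.3] ang 0.95 z [36.7 37.8 39.2]
```

The tilt is now about 2°, with the sole's side on the wall. The pads have slid about 8 mm off the fin's centre, so I'll back off, set it flat on the bench here, release, and regrip centred.

Call:
{"method": "drive_tool", "body": {"commands": [[0, 0, 5, 0, 0.2], [0, 0, 10, 0, 0.2], [0, 0, 14, 0, 0.2], [4, 0, 14, 0, 0.2], [8, 0, 14, 0, 0.2], [12, 0, 14, 0, 0.2], [14, 0, 14, 0, 0.2], [14, 0, 14, 0, 0.2]]}}

```text
time_s: 13.75
position: [0.5333, -0.0415, 0.0223]
tcp_rot: [-0.01, 0.707, 0.01, 0.707]
ft_force: [-3.0, -0.8, 14.1]
grip_width: 0.0634
```

```bash
python3 tilt.py
```

```text
[ 0.5333 -0.0415  0.0223] [-0.01   0.707  0.01   0.707] [-3.03 -0.81 14.09] [ 0.25  0.38 -0.02] 0.0634
n 210 140 [0.1   0.002 0.995] tilt 5.7 roll 0.1
sole top 140 c [540.2 -42.6] size [ 25.3 190.8] ang 0.36 z [19.7 21.2 23. ]
```

Call:
{"method": "drive_tool", "body": {"commands": [[1, 0, 0, 0, 0.2], [2, 0, 0, 0, 0.2], [3, 0, 0, 0, 0.2], [3, 0, 0, 0, 0.2], [0, 0, 0, 0, 0.48], [-2, 0, 0, 0, 0.6], [-2, 0, 0, 0, 0.8], [-2, 0, 0, 0, 1], [-2, 0, 0, 0, 1], [-2, 0, 0, 0, 1]]}}

```text
time_s: 14.8
position: [0.5334, -0.0414, 0.0228]
tcp_rot: [-0.01, 0.707, 0.01, 0.707]
ft_force: [1.2, 0.8, -0.2]
grip_width: 0.0855
```

```bash
python3 tilt.py
python3 - <<'E'
import numpy as np,cv2
c=np.load("last.npz")["color"];cv2.imwrite("pics/c7.png",cv2.resize(c[80:240,180:340,::-1],(600,600),interpolation=cv2.INTER_CUBIC))
E
```

```text
[ 0.5334 -0.0414  0.0228] [-0.01   0.707  0.01   0.707] [ 1.24  0.85 -0.25] [-0.03 -0.04  0.04] 0.0855
n 219 144 [ 0.066 -0.002  0.998] tilt 3.8 roll -0.1
sole top 144 c [541.4 -40.4] size [ 24.4 186.6] ang 1.41 z [19.8 21.1 22.4]
```

View pics/c7.png

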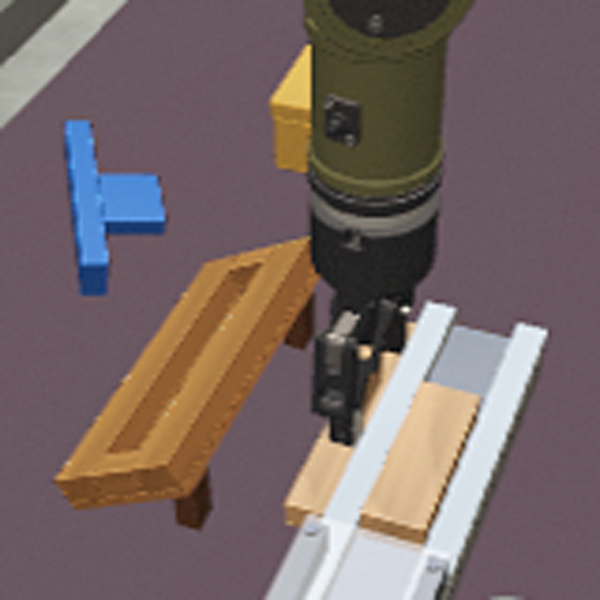

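The stick sits flat on its sole at (540,-41), beside the trimmer wall. Regrip centred (+6.5 mm in x), then lift.

Call:
{"method": "drive_tool", "body": {"commands": [[0, 0, 4, 0, 1], [0, 0, 6.5, 0, 1], [0, 0, 6.5, 0, 1], [0, 0, 6.5, 0, 0.2], [0, 0, 6.5, 0, 0.2], [0, 0, 6.5, 0, 0.2], [0, 0, 6.5, 0, 0.2], [0, 0, 6.5, 0, 0.2], [-4, 0, 6.5, 0, 0.2], [-10, 0, 6.5, 0, 0.2]], "newtons": 60}}

```text
time_s: 15.85
position: [0.5395, -0.0412, 0.0331]
tcp_rot: [-0.01, 0.708, 0.01, 0.707]
ft_force: [0.7, -0.4, -1.1]
grip_width: 0.0629
```

Call:
{"method": "drive_tool", "body": {"commands": [[-20, 0, 0, 0, 0.2], [-50, 0, 0, 0, 0.2], [-70, 0, 0, 0, 0.2], [-70, -40, 0, 0, 0.2], [-70, -80, 0, 0, 0.2], [-70, -125, 0, 0, 0.2], [-70, -125, -30, 0, 0.2], [-70, -125, -59, 0, 0.2], [-70, -125, -59, 0, 0.2], [-70, -125, -59, 0, 0.2]]}}

```text
time_s: 16.85
position: [0.4844, -0.168, 0.1036]
tcp_rot: [-0.01, 0.707, 0.01, 0.707]
ft_force: [1.4, 0.1, -1.0]
grip_width: 0.0635
```

```bash
sed -i 's/(x>.523)/(x>X-.03)/' tilt.py; python3 tilt.py
```

```text
[ 0.4844 -0.168   0.1036] [-0.01   0.707  0.01   0.707] [ 1.36  0.07 -0.96] [ 0.02 -0.05 -0.02] 0.0635
n 286 182 [ 0.036 -0.008  0.999] tilt 2.1 roll -0.4
sole top 182 c [ 482.1 -167.6] size [ 28.9 191.9] ang 0.91 z [100.1 101.3 102.5]
```

Call:
{"method": "drive_tool", "body": {"commands": [[20, 0, 0, 0, 0.2], [35, 0, 0, 0, 0.2], [44, 0, 0, 0, 0.2], [47, 0, 0, 0, 0.2], [47, 0, 0, 0, 0.2], [47, 6, 0, 0, 0.2], [47, 12, 0, 0, 0.2], [47, 18, 0, 0, 0.2], [47, 24, 0, 0, 0.2], [47, 30, 0, 0, 0.2]]}}

```text
time_s: 17.9
position: [0.4839, -0.1374, 0.0565]
tcp_rot: [-0.01, 0.707, 0.01, 0.707]
ft_force: [0.1, -1.6, -0.1]
grip_width: 0.0632
```

```bash
python3 tilt.py
python3 - <<'E'
import numpy as np,cv2
c=np.load("last.npz")["color"];cv2.imwrite("pics/c8.png",cv2.resize(c[80:320,200:400,::-1],(500,600),interpolation=cv2.INTER_CUBIC))
E
```

```text
[ 0.4839 -0.1374  0.0565] [-0.01   0.707  0.01   0.707] [ 0.08 -1.57 -0.13] [-0.17  0.03 -0.01] 0.0632
n 261 209 [0.01  0.005 1.   ] tilt 0.6 roll 0.3
sole top 209 c [ 482.3 -134.6] size [ 35.7 194.4] ang 2.93 z [52.7 53.9 55.2]
```

View pics/c8.png

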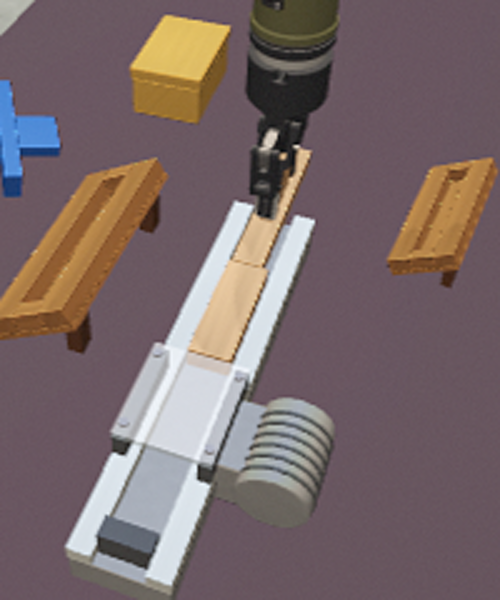

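The stick is in the channel, touching the bar's rear, centred between the fences. Pushing.

Call:
{"method": "drive_tool", "body": {"commands": [[0, 10, 0, 0, 0.2], [0, 24, 0, 0, 0.2], [0, 38, 0, 0, 0.2], [0, 52, 0, 0, 0.2], [0, 66, 0, 0, 0.2], [0, 80, 0, 0, 0.2], [0, 94, 0, 0, 0.2], [0, 106, 0, 0, 0.2], [0, 116, 0, 0, 0.2], [0, 120, 0, 0, 0.2]]}}

```text
time_s: 18.95
position: [0.4804, -0.0165, 0.0563]
tcp_rot: [-0.01, 0.707, 0.011, 0.707]
ft_force: [-0.3, -0.0, -1.1]
grip_width: 0.0636
```

Call:
{"method": "drive_tool", "body": {"commands": [[0, 7, 0, 0, 0.2], [0, 14, 0, 0, 0.2], [0, 21, 0, 0, 0.2], [0, 28, 0, 0, 0.2], [0, 34, 0, 0, 0.2], [0, 39, 0, 0, 0.2], [0, 44, 0, 0, 0.2], [0, 47, 0, 0, 0.2], [0, 50, 0, 0, 0.2], [0, 50, 0, 0, 0.2]]}}

```text
time_s: 19.95
position: [0.479, 0.0326, 0.0563]
tcp_rot: [-0.01, 0.707, 0.01, 0.707]
ft_force: [0.0, 0.0, -1.7]
grip_width: 0.0631
```

```bash
cat > bar.py <<'E'
from h import *
from rig import sense,snapshot
s=sense();print(np.round(s["position"],4),np.round(s["ft_force"],2))
for n in("side","top"):
    d=snapshot(n);np.savez("last_"+n+".npz",**d)
    # colours along the channel axis, points cast onto z=52mm; trimmer axis
    ys=np.arange(.09,.29,.004);R,t,K=d["R"],d["t"],d["K"]
    X=np.c_[.4804-.027*(ys+.02)-(0.0015 if n=="side" else -.0015),ys,np.full(len(ys),.052)]
    c=X@R.T+t;u=np.round(c[:,:2]/c[:,2:]*[K[0,0],K[1,1]]+K[:2,2]).astype(int)
    hsv=cv2.cvtColor(d["color"],cv2.COLOR_RGB2HSV)
    print(n,[(int(1000*a),int(hsv[v,w,1]),int(hsv[v,w,2])) for a,(w,v) in zip(ys,u)])
E
python3 bar.py
```

```text
[0.479  0.0326 0.0563] [ 0.03  0.03 -1.67]
side [(90, 24, 232), (94, 22, 230), (98, 23, 231), (102, 23, 230), (106, 23, 229), (110, 23, 229), (114, 22, 229), (118, 23, 230), (122, 24, 233), (126, 24, 211), (130, 23, 232), (134, 23, 232), (138, 24, 233), (142, 23, 231), (146, 23, 232), (150, 23, 231), (154, 23, 231), (158, 24, 231), (162, 23, 231), (166, 23, 228), (170, 23, 231), (174, 26, 235), (178, 24, 236), (182, 52, 190), (186, 83, 225), (190, 83, 221), (194, 82, 221), (198, 83, 222), (202, 82, 222), (206, 82, 220), (210, 83, 220), (214, 82, 220), (218, 84, 218), (222, 85, 217), (226, 83, 218), (230, 83, 217), (234, 85, 214), (238, 84, 215), (242, 83, 213), (246, 115, 193), (250, 116, 139), (254, 46, 117), (258, 40, 116), (262, 40, 115), (266, 38, 115), (270, 17, 74), (274, 16, 62), (278, 25, 61), (282, 26, 189), (286, 25, 182)]
top [(90, 101, 68), (94, 62, 49), (98, 103, 67), (102, 99, 67), (106, 64, 103), (110, 31, 213), (114, 31, 213), (118, 30, 214), (122, 31, 216), (126, 32, 213), (130, 30, 216), (134, 31, 217), (138, 30, 216), (142, 30, 216), (146, 31, 216), (150, 31, 216), (154, 31, 216), (158, 31, 216), (162, 32, 216), (166, 31, 216), (170, 31, 217), (174, 32, 218), (178, 30, 218), (182, 31, 219), (186, 31, 219), (190, 33, 219), (194, 30, 218), (198, 75, 208), (202, 83, 204), (206, 82, 203), (210, 82, 203), (214, 84, 203), (218, 82, 201), (222, 82, 201), (226, 82, 201), (230, 85, 199), (234, 82, 198), (238, 83, 197), (242, 83, 196), (246, 54, 204), (250, 12, 169), (254, 3, 74), (258, 38, 101), (262, 42, 103), (266, 42, 104), (270, 42, 104), (274, 27, 163), (278, 28, 171), (282, 18, 100), (286, 38, 115)]
```

Call:
{"method": "drive_tool", "body": {"commands": [[0, 2, 0, 0, 0.2], [0, 4, 0, 0, 0.2], [0, 6, 0, 0, 0.2], [0, 7, 0, 0, 0.2], [0, 8, 0, 0, 0.2], [0, 9, 0, 0, 0.2], [0, 9, 0, 0, 0.2]]}}

```text
time_s: 20.75
position: [0.4786, 0.04, 0.0564]
tcp_rot: [-0.01, 0.707, 0.009, 0.707]
ft_force: [0.2, -3.4, 0.2]
grip_width: 0.0635
```

Call:
{"method": "drive_tool", "body": {"commands": [[0, 0.5, 0, 0, 0.2], [0, 1, 0, 0, 0.2], [0, 1.5, 0, 0, 0.2], [0, 1.5, 0, 0, 0.2]]}}

```text
time_s: 21.15
position: [0.4784, 0.0401, 0.0565]
tcp_rot: [-0.01, 0.707, 0.008, 0.707]
ft_force: [0.4, -7.5, 3.0]
grip_width: 0.0633
```

```bash
python3 bar.py
python3 - <<'E'
import numpy as np,cv2
a=np.load("last_side.npz")["color"][150:330,200:360,::-1]
cv2.imwrite("pics/c9.png",cv2.resize(a,(530,596),interpolation=cv2.INTER_CUBIC))
E
```

```text
[0.4784 0.0401 0.0565] [ 0.36 -7.49  2.95]
side [(90, 23, 232), (94, 23, 232), (98, 23, 232), (102, 24, 231), (106, 22, 229), (110, 23, 230), (114, 23, 230), (118, 22, 229), (122, 22, 229), (126, 23, 231), (130, 23, 234), (134, 23, 220), (138, 24, 234), (142, 23, 232), (146, 23, 232), (150, 23, 232), (154, 23, 232), (158, 24, 231), (162, 24, 233), (166, 23, 231), (170, 23, 230), (174, 26, 232), (178, 22, 232), (182, 51, 189), (186, 83, 225), (190, 83, 222), (194, 81, 223), (198, 82, 222), (202, 82, 224), (206, 82, 221), (210, 82, 222), (214, 82, 222), (218, 84, 219), (222, 83, 219), (226, 83, 219), (230, 82, 218), (234, 84, 216), (238, 83, 217), (242, 84, 216), (246, 83, 215), (250, 82, 206), (254, 42, 115), (258, 40, 116), (262, 40, 115), (266, 39, 117), (270, 4, 71), (274, 17, 61), (278, 21, 61), (282, 27, 189), (286, 25, 182)]
top [(90, 107, 67), (94, 102, 75), (98, 103, 69), (102, 103, 67), (106, 96, 64), (110, 102, 65), (114, 105, 68), (118, 83, 83), (122, 31, 214), (126, 31, 215), (130, 31, 216), (134, 32, 199), (138, 31, 215), (142, 31, 216), (146, 32, 217), (150, 31, 216), (154, 31, 216), (158, 31, 215), (162, 30, 215), (166, 31, 216), (170, 30, 215), (174, 32, 217), (178, 31, 217), (182, 30, 218), (186, 31, 219), (190, 31, 219), (194, 31, 219), (198, 75, 208), (202, 81, 204), (206, 81, 204), (210, 82, 203), (214, 82, 203), (218, 83, 203), (222, 82, 202), (226, 82, 202), (230, 82, 201), (234, 83, 200), (238, 82, 199), (242, 82, 198), (246, 84, 197), (250, 83, 196), (254, 82, 115), (258, 33, 100), (262, 42, 104), (266, 41, 105), (270, 42, 103), (274, 27, 163), (278, 28, 171), (282, 20, 101), (286, 40, 115)]
```

View pics/c9.png

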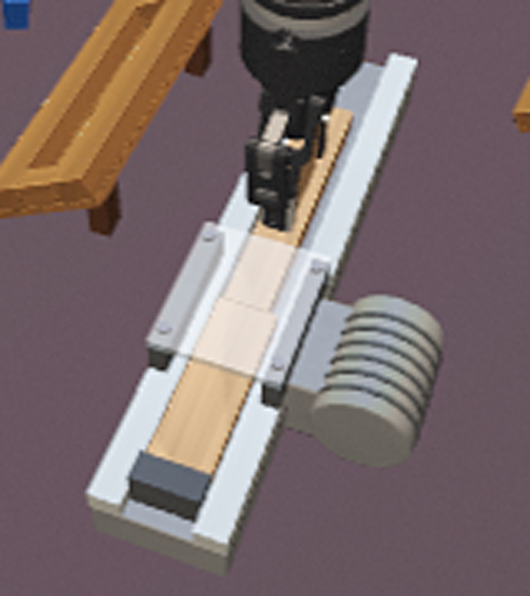

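The bar is against the stop: its front end is at the dark block (180,470), and force rose without motion. Draw the stick back along the channel.

Call:
{"method": "drive_tool", "body": {"commands": [[0, -4, 0, 0, 0.2], [0, -14, 0, 0, 0.2], [0, -30, 0, 0, 0.2], [0, -50, 0, 0, 0.2], [0, -75, 0, 0, 0.2], [0, -100, 0, 0, 0.2], [0, -125, 0, 0, 0.2], [0, -150, 0, 0, 0.2], [0, -175, 0, 0, 0.2], [0, -195, 0, 0, 0.2]]}}

```text
time_s: 22.25
position: [0.484, -0.1541, 0.0561]
tcp_rot: [-0.01, 0.707, 0.01, 0.707]
ft_force: [0.1, 0.4, -1.3]
grip_width: 0.063
```

Call:
{"method": "drive_tool", "body": {"commands": [[0, -5, 0, 0, 0.2], [-20, -10, 0, 0, 0.2], [-35, -40, 5, 0, 0.2], [-35, -75, 13, 0, 0.2], [-35, -110, 20, 0, 0.2], [-35, -145, 27, 0, 0.2], [-35, -172, 27, 0, 0.2], [-35, -187, 27, 0, 0.2], [-35, -187, 27, 0, 0.2], [-35, -187, 27, 0, 0.2]]}}

```text
time_s: 23.25
position: [0.5166, -0.3361, 0.091]
tcp_rot: [-0.01, 0.707, 0.012, 0.707]
ft_force: [0.1, 0.3, -1.2]
grip_width: 0.0631
```

```bash
python3 tilt.py
```

```text
[ 0.5166 -0.3361  0.091 ] [-0.01   0.707  0.012  0.707] [ 0.07  0.25 -1.15] [ 0.05 -0.02 -0.04] 0.0631
n 214 128 [-0.012 -0.001  1.   ] tilt -0.7 roll -0.0
sole top 128 c [ 514.6 -335.8] size [ 29.2 191.8] ang 1.32 z [87.6 88.8 90. ]
```

Call:
{"method": "drive_tool", "body": {"commands": [[20, -9, 0, 0, 0.2], [40, -9, 0, 0, 0.2], [55, -9, 0, 0, 0.2], [61, -9, 0, 0, 0.2], [65, -9, 0, 0, 0.2], [67, -9, 0, 0, 0.2], [68, -9, 0, 0, 0.2], [69, -9, 0, 0, 0.2], [69, -9, 0, 0, 0.2]]}}

```text
time_s: 24.2
position: [0.5173, -0.3475, 0.0236]
tcp_rot: [-0.01, 0.707, 0.01, 0.707]
ft_force: [-1.6, 0.9, 3.4]
grip_width: 0.0633
```

Bench contact at 3.4 N. Let go gently and rise.

Call:
{"method": "drive_tool", "body": {"commands": [[0.5, 0, 0, 0, 0.2], [0.5, 0, 0, 0, 0.5], [0.5, 0, 0, 0, 0.6], [0.5, 0, 0, 0, 0.8], [0.5, 0, 0, 0, 1], [0.5, 0, 0, 0, 1], [0.5, 0, 0, 0, 1], [-5, 0, 0, 0, 1], [-20, 0, 0, 0, 1]]}}

```text
time_s: 25.1
position: [0.5158, -0.347, 0.0418]
tcp_rot: [-0.01, 0.708, 0.011, 0.706]
ft_force: [-0.3, 0.7, 0.1]
grip_width: 0.0853
```

Call:
{"method": "drive_tool", "body": {"commands": [[-30, 0, 0, 0, 1], [-70, 0, 0, 0, 1], [-110, 0, 0, 0, 1], [-150, 0, 0, 0, 1], [-150, 0, -40, 0, 1], [-150, 0, -80, 0, 1], [-150, 0, -80, 0, 1], [-150, 0, -80, 0, 1]]}}

```text
time_s: 25.9
position: [0.4361, -0.3504, 0.1936]
tcp_rot: [-0.01, 0.707, 0.009, 0.707]
ft_force: [1.3, 0.3, 0.5]
grip_width: 0.0855
```

Run:
```python
from h import *
from rig import sense,snapshot
s=sense();print(np.round(s["position"],4),np.round(s["ft_force"],2),s["time_s"])
a=snapshot("side");b=snapshot("top")
for d in(a,b):
    P=cloud(d);x,y,z=P[...,0],P[...,1],P[...,2];H=cv2.cvtColor(d["color"],cv2.COLOR_RGB2HSV)
    m=(x>.46)&(x<.6)&(y<-.2)&(y>-.48)&(z>.01)&(z<.09)&(H[...,1]>60)&(H[...,0]<25)&(H[...,0]>4)
    rect(P[m],"stick"); rect(P[m&(z>.064)],"fin top")
    # bar front
cv2.imwrite("pics/c10.png",np.hstack([cv2.resize(i["color"][:,:,::-1],(400,300)) for i in(a,b)]))
```

```text
[ 0.4361 -0.3504  0.1936] [1.33 0.32 0.51] 25.9
stick 478 c [ 515.4 -348.5] size [ 30.3 193.5] ang 1.18 z [14.2 21.9 71.4]
fin top 76 c [ 515.3 -347.5] size [14.3 65.9] ang 1.14 z [64.9 70.8 72.6]
stick 625 c [ 521.  -348.1] size [ 27.5 192.4] ang 1.39 z [14.9 20.1 70.1]
fin top 104 c [ 520.  -346.7] size [11.8 61.9] ang 1.38 z [65.1 69.  72.8]
```

View pics/c10.png

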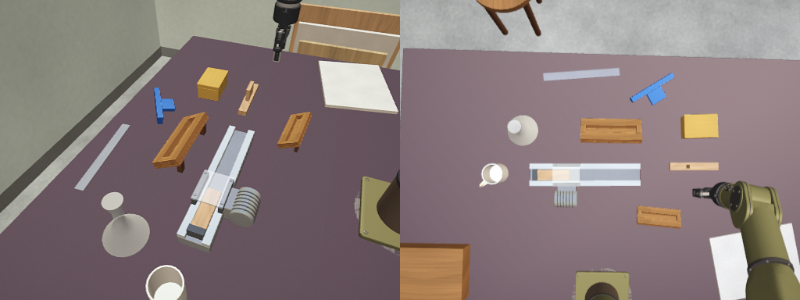

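The stick stands upright on the bare bench (fin top at about 70 mm), the bar is at the stop, and the other things are where they were.

```bash
python3 -c "
from rig import finish_job;print(finish_job())"
```

```text
the job is handed in; nothing more can be done
None
```

The job is done and handed in at about 26 s of the 64 s. The bar rests against the end stop, and the push stick stands upright on its sole on the bare bench, released.

**How it went**
- **Lift:** I gripped the fin by its two end faces and drew the stick out along the sloping face's normal.
- **Levelling:** The tool cannot tilt, so the stick came out still leaning 30°. Dragging it on the bench only slipped. I then squared it by pressing its side against the trimmer's fixed outer wall, with up to about 17 N at the wrist in the readings. Next I set it down on the bench beside the trimmer, let it go, and regripped it centred.
- **Push:** I pushed the bar through under the guard with the stick's end until it met the stop. I then drew the stick back and set it down with about 3 N of bench contact.

**Last checks**
- **Bar:** During the final push the force rose to 7.5 N with no further motion. Both cameras put the bar's front at the stop face. After the withdrawal I checked this only by eye in the last picture.
- **Stick:** It stands at about (0.518, -0.348) m, with the fin top at 69–71 mm against 70 mm expected. The robot was clear of everything.
- **Other things:** The last picture shows them where they were; I did not re-measure them.

**Disagreements:** The two cameras differed by 3–5 mm in x, so I averaged them. The levelling step also slid the pads about 8 mm off the fin's centre, which the regrip put right.

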